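# Bleed the air sander in the paint shop

## Task

The green air sander has been unplugged but still holds pressure, so bleed it: flip its red lock-off lever fully forward, towards the sanding disc, and only then squeeze its paddle fully in against the green barrel, hold it there for a good second and let go. Leave the lever flipped forward, and do not touch the blue polisher.

Things in the scene. Friction and masses are not known exactly. Their poses are not given: they have to be found in the camera images.
- sander: Air sander, GREEN barrel, 50 mm brown-red disc, in a wooden cradle bolted to the bench. Origin on the bench under the barrel; z up, x forward to the disc, y to the paddle's side. Here and below mm in this frame. Barrel 36 thick along x, from -100 to 50, axis y 0, z 50; nipple back to x -128; head and disc x 70 to 120, y -36 to 20, top z 75. Cradle board 220 by 70, top z 12; posts 26 wide.
- sander_lock (a joint): Red lock lever on the sander's paddle, rad: 0 locked (leans back), 1.4 fully forward. Upright pin at x 4, y 36 (sander frame); lever 38 long, 7 thick, z 44 to 64. Tip at x -24, y 61 locked, x 24, y 68 forward. Push it +x with closed fingers centred at y 65 to 75, lowered behind it; 1 N at the tip turns it; it stays where left. Until it is forward, squeezing the paddle forces the lock: a failure.
- sander_paddle (a joint): Sander's paddle, rad: 0 sprung out, 0.14 fully in (stops). Steel strip 5 thick, z 39 to 61, beside the barrel on +y, hinged at x 40, y 22, reaching back to x -90. Squeeze barrel and paddle together at x -60, z 50: outer face at y 39 out (57 across), y 25 in (43 across, y -18 to 25). 3 N starts it there, 8 N brings it home; it springs out when let go.
- polisher: Bystander, not to be touched: air polisher with BLUE barrel and white pad (to y -46), otherwise the same as the sander, red lever included; same frame and sizes. The two may lie either way round, one left and one right. Beyond them stand a yellow tape roll, a red jar and a white tin, loose, up to 110 tall.

How it is judged:
On the way, in this order (a step that is already met when the one before it is completed fails the run):
1. the sander's lock lever is flipped forward (past 1.1 rad) (value of joint sander_lock above 1.1 rad), for 0.2 s.
2. the sander's paddle is squeezed in against the barrel (past 0.115 rad) for 0.7 s (value of joint sander_paddle above 0.115 rad and value of joint sander_lock above 1 rad), for 0.7 s.
At the end, for the whole second after the job is handed in: The sander's paddle has been squeezed and let go so that it is sprung out again (below 0.02 rad), and its lock lever still stands forward (above 1.0 rad) (value of joint sander_paddle below 0.02 rad and value of joint sander_lock above 1 rad); the robot touches nothing.
It fails at once if the blue polisher is touched (more than 2 N) (contact force between polisher and anything else above 2 N).
It fails at once if the sander's paddle is forced in (past 0.06 rad) while its lock lever is not forward (below 0.9 rad) (value of joint sander_paddle above 0.06 rad and value of joint sander_lock below 0.9 rad).
It also fails if it takes over 43 s, if anything falls off the work surface, if the arm or the gripper's body presses on something with over 40 N, if the wrist force passes 120 N, or if a joint passes its speed limit or range.

## Robot

A 6-joint arm with a two-finger parallel gripper is mounted at the origin on the work surface. World frame = base frame: x ahead of the robot, y to its left, z up, the work surface at z = 0. Lengths are in m, angles in rad, forces in N, time in s.
With the tool pointing down it reaches from about 0.35 to 0.975 m from the base axis. Payload 4.9 kg.
Tool frame: the origin (TCP) lies midway between the tips of the shut fingers; the grasp point (between the pads) lies 19 mm behind it (ctrl.tcp_to_grasp is the distance from the TCP to the grasp point, in m); z points along the fingers, y is the line along which they close (so a half turn about z gives the same grasp; the last joint's range is limited). The gripper opens to 85 mm and grips with 20 to 120 N. Pads are 22 mm wide; open, the fingers measure 114 mm over their backs; the gripper's body (76 mm by 85 mm) begins 54 mm behind the grasp point. The pads swing forward as they close: fully open they stand 13 mm farther back than shut.
Start: joints at [1.04, 0.053, 1.613, -0, 1.476, -0.119], TCP at [0.25, 0.573, 0.231] pointing down, gripper open.
Joint ranges: [-3.01, 3.01], [-1.01, 2.22], [0.06, 2.58], [-1.02, 4.17], [0.09, 2.62], [-3.14, 3.14]. Speed limits (rad/s): [2.57, 2.57, 3.14, 3.14, 3.14, 3.14].

## Interface

Orientations are given as a rotation vector (axis times angle).
In Python, from station import ctrl, probe_bus, order, get_image, camera_params gives the robot as it stands (ctrl), with the cameras as plain functions, the readings (probe_bus) and the job (order).
- The arm moves only by the tool jog_arm, called after "Call:" by a JSON object that holds its "method" and its "body". Schema: {"type":"object","properties":{"rows":{"type":"array","items":{"type":"object","properties":{"finger_gap":{"type":"number"},"sx":{"type":"number"},"sy":{"type":"number"},"sz":{"type":"number"},"wx":{"type":"number"},"wy":{"type":"number"},"wz":{"type":"number"}},"additionalProperties":false,"required":["finger_gap"]},"minItems":1,"maxItems":20},"force":{"type":"number"},"only":{"type":"string"},"quiet":{"type":"boolean"},"lines":{"type":"string"}},"required":["rows"],"additionalProperties":false}. rows is a list of rows, 1 to 20 of them, each an object with the fields finger_gap (the finger opening in m), sx, sy, sz (the shift in fractions of the full range, 1 being 0.6 m), wx, wy, wz (a rotation vector in fractions of the full range, 1 being 2 rad); a field left out counts as zero (the opening has to be given); each row is the pose to reach, as a shift and turn from the pose commanded when the call began, along the tool's axes at that moment; what a row does not reach only later rows make up. A row lasts 1/12 s, in which the tool goes at most 0.0417 m and 0.125 rad, less where a joint would pass 70% of its speed; a pose out of reach is approached as far as the arm can. The fingers move at their own pace and stop on an object; force is the grip in N (left out, the last holds). Time passes only in rows, so rows that do not move let the fingers close. The tool returns the time, the measured TCP pose, the force, the opening and the grip force at its end. only (a regular expression) keeps the lines of the reply that match it, lines (a string "A,B") keeps lines A to B, and quiet returns only ok. Shift and turn numbers lie between -1 and 1, and a call with a number outside is refused. Input that does not fit is refused with a message, and nothing moves.
- probe_bus.get_obs(): the state, without advancing time (a new reading comes with each control period).
- get_image(name): name is "side" or "top" or "wrist"; returns the picture (400x640x3 uint8, red, green, blue); there is no depth.
- camera_params(name): a dict with "fx", "fy", "cx", "cy" (pixels), "T" (4x4, takes a point from camera to world coordinates); the wrist camera has in their place "tool_from_camera" (4x4, takes a point from camera to tool coordinates, whose origin is the TCP and whose axes are the flange's). Camera axes: x right, y down, z forward; pixel columns grow to the right and rows downward; lengths in m; the calibration is good to about 2 mm. A picture is of the moment at which its call begins: read the wrist's pose just before it. camera_params takes no time and is no camera call.
- order.finish_job(): hands the job in; it is judged then, once.
The state is a dict: "t": time; "q": joint angles; "dq": joint speeds; "effort": joint torques, N m; "tool_pos": TCP position; "tool_rot": TCP orientation; "contact_force": force on the tool from outside, world axes, zero at the start; "wrist_torque": the same for the moment, N m; "opening": finger opening in m; "grip_force": force on a finger pad.
Only numpy, scipy, OpenCV 4.12 (cv2) and the standard library are available. Lean on these libraries where they do the work, as an engineer would, in place of code of your own. Each camera call takes 0.05 s, during which the arm holds its last target. There are 200 camera calls.

## Working session

There is one attempt and no reset: what is moved stays moved. The work goes in short steps, Python scripts to look and compute and a tool call to move; the robot and the scene stay as the last step left them, time stands still between calls to the robot, and variables do not carry over. Pictures are saved under pics/ and viewed, at most 10 in all, crops included, and the job is handed in when it is done.

```bash
ls; mkdir -p pics
```

Run:
```python
from station import ctrl, probe_bus, order, get_image, camera_params
import cv2
for n in ("top","side"):
    im=get_image(n); cv2.imwrite(f"pics/{n}0.png",im[:,:,::-1])
    p=camera_params(n); print(n,p)
print(camera_params("wrist")); o=probe_bus.get_obs(); print(o["t"],o["tool_pos"],o["tool_rot"],ctrl.tcp_to_grasp)
```

```text
pics
station.py
top {'fx': 488.72666413011245, 'fy': 488.72666413011245, 'cx': 321.340856929275, 'cy': 196.51572927325665, 'T': array([[ 0.02459403, -0.98405414,  0.17616069,  0.40741272],
       [-0.99967524, -0.02538501, -0.00223766,  0.02121602],
       [ 0.00667382, -0.17604844, -0.98435888,  0.98374842],
       [ 0.        ,  0.        ,  0.        ,  1.        ]])}
side {'fx': 507.53769557781595, 'fy': 507.53769557781595, 'cx': 314.60478812416574, 'cy': 200.27492298657234, 'T': array([[ 0.95956181, -0.1651506 ,  0.22796143,  0.32981673],
       [-0.28091417, -0.61392273,  0.73768971, -0.73999648],
       [ 0.01812081, -0.77189647, -0.63548995,  0.70871213],
       [ 0.        ,  0.        ,  0.        ,  1.        ]])}
{'fx': 324.1988783078706, 'fy': 324.1988783078706, 'cx': 316.85935453746964, 'cy': 197.06318061007713, 'tool_from_camera': array([[-8.85003375e-05, -9.62192176e-01, -2.72371452e-01,
         6.91900824e-02],
       [ 9.99999685e-01,  1.29731555e-04, -7.83220838e-04,
        -1.24237901e-03],
       [ 7.88944135e-04, -2.72371436e-01,  9.62191862e-01,
        -1.43786760e-01],
       [ 0.00000000e+00,  0.00000000e+00,  0.00000000e+00,
         1.00000000e+00]])}
0.1 [0.24987154 0.57225433 0.23016623] [-6.42157267e-01 -3.07464879e+00  2.77648447e-03] 0.0187
```

View pics/top0.png

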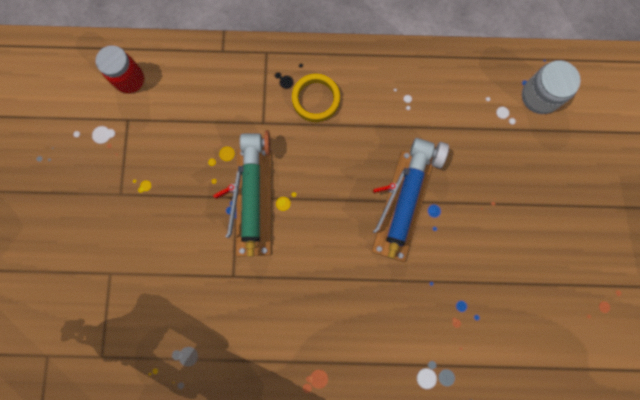

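View pics/side0.png

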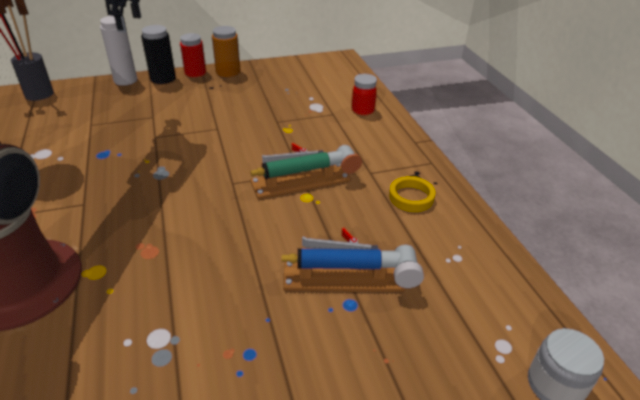

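The top view shows the green sander at about (251,200) with its disc pointing up (world +x). Its paddle is on the left, and the red lever runs from (236,186) to its tip at (215,196). The blue polisher is to the right, at about (407,205). Next I'll measure the pose.

Create h.py:
```python
import numpy as np, cv2
from station import ctrl, probe_bus, order, get_image, camera_params
from scipy.spatial.transform import Rotation as R
def ray(p,uv,T=None):
    T=p["T"] if T is None else T
    d=np.array([(uv[0]-p["cx"])/p["fx"],(uv[1]-p["cy"])/p["fy"],1.]); return T[:3,3],T[:3,:3]@d
def plane(p,uv,z,T=None):
    o,d=ray(p,uv,T); return o+d*(z-o[2])/d[2]
def mask(im,lo,hi,roi=None):
    m=cv2.inRange(cv2.cvtColor(im,cv2.COLOR_RGB2HSV),lo,hi)
    if roi:
        k=np.zeros_like(m); x0,y0,x1,y1=roi; k[y0:y1,x0:x1]=255; m&=k
    n,l,s,c=cv2.connectedComponentsWithStats(m)
    i=1+np.argmax(s[1:,4]); return (l==i).astype(np.uint8)
def ends(m):
    "ends of the long midline of a blob, pixels"
    (c,(w,h),a)=cv2.minAreaRect(cv2.findContours(m,0,1)[0][0]); b=cv2.boxPoints((c,(w,h),a))
    if np.linalg.norm(b[0]-b[1])<np.linalg.norm(b[1]-b[2]): return (b[0]+b[1])/2,(b[2]+b[3])/2,min(w,h)
    return (b[1]+b[2])/2,(b[3]+b[0])/2,min(w,h)
```

Run:
```python
from h import *
im={n:cv2.imread(f"pics/{n}0.png")[:,:,::-1].copy() for n in("top","side")}
np.set_printoptions(precision=4,suppress=True)
G=((60,60,20),(90,255,255))
for n in im:
    p=camera_params(n); m=mask(im[n],*G); a,b,w=ends(m); A,B=plane(p,a,.05),plane(p,b,.05)
    print(n,a,b,w,A,B,np.linalg.norm(A-B),np.degrees(np.arctan2(*(A-B)[1::-1])))
p=camera_params("top")
m=mask(im["top"],(0,150,80),(6,255,255),(205,175,245,205)); a,b,w=ends(m); print("lever",a,b,w,plane(p,a,.064),plane(p,b,.064))
bl=mask(im["top"],(100,120,60),(118,255,255),(370,130,440,260)); a,b,w=ends(bl); print("blue",plane(p,a,.05),plane(p,b,.05))
print("nipple/black end",plane(p,(250.5,242),.05)); print("head top row", plane(p,(251,135),.075))
m=get_image("wrist"); cv2.imwrite("pics/w0.png",m[:,:,::-1])
c=cv2.resize(im["top"][110:270,190:290],None,fx=3.7,fy=3.7,interpolation=2); cv2.imwrite("pics/c0.png",c[:,:,::-1])
```

```text
top [249.5 164. ] [249.5 237. ] 17.0 [0.6357 0.1616 0.05  ] [0.4924 0.1544 0.05  ] 0.14344390300040993 2.8903366811229345
side [328.6537 158.1146] [266.6436 169.5042] 15.154654502868652 [0.6393 0.1611 0.05  ] [0.4942 0.1542 0.05  ] 0.14534181866472284 2.718847923570634
lever [230.4118 187.353 ] [213.7941 197.3235] 5.487954616546631 [0.5853 0.1937 0.064 ] [0.5652 0.2243 0.064 ]
blue [ 0.6341 -0.1645  0.05  ] [ 0.4957 -0.126   0.05  ]
nipple/black end [0.4829 0.152  0.05  ]
head top row [0.6871 0.1579 0.075 ]
```

View pics/c0.png

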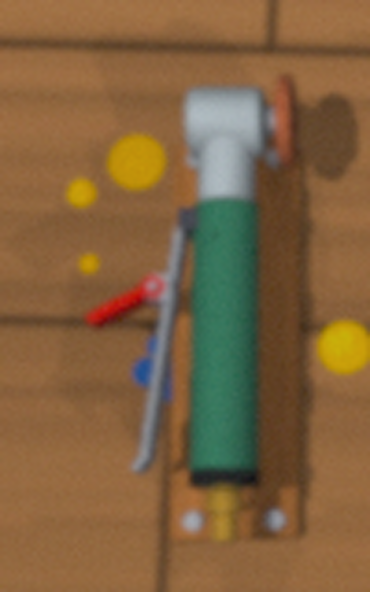

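Add to h.py:
```python
np.set_printoptions(precision=4,suppress=True)
O=np.array([.582,.159,0.]); YAW=np.radians(2.8)
def S(*p): return O+R.from_rotvec([0,0,YAW]).apply(p)
def go(p):
    "print shift and turn in tool axes to sander-frame point p (m), tool down, closing along sander y"
    o=probe_bus.get_obs(); r=R.from_rotvec(o["tool_rot"])
    t=R.from_rotvec([0,0,YAW])*R.from_matrix(np.array([[-1,0,0],[0,1,0],[0,0,-1.]]))
    print(p,S(*p),"d",r.inv().apply(S(*p)-o["tool_pos"]),"rot",(r.inv()*t).as_rotvec())
```

Run:
```python
from h import *
go((-.05,.07,.2))
```

```text
(-0.05, 0.07, 0.2) [0.5286 0.2265 0.2   ] d [-0.3939 -0.2053  0.0306] rot [-0.0016 -0.0006 -0.4607]
```

The manual's scale: shifts go in shares of 0.6 m and turns go in shares of 2 rad. Converting my numbers, -0.394 m / 0.6 = -0.6567, -0.205 m / 0.6 = -0.3417, -0.461 rad / 2 = -0.2305.

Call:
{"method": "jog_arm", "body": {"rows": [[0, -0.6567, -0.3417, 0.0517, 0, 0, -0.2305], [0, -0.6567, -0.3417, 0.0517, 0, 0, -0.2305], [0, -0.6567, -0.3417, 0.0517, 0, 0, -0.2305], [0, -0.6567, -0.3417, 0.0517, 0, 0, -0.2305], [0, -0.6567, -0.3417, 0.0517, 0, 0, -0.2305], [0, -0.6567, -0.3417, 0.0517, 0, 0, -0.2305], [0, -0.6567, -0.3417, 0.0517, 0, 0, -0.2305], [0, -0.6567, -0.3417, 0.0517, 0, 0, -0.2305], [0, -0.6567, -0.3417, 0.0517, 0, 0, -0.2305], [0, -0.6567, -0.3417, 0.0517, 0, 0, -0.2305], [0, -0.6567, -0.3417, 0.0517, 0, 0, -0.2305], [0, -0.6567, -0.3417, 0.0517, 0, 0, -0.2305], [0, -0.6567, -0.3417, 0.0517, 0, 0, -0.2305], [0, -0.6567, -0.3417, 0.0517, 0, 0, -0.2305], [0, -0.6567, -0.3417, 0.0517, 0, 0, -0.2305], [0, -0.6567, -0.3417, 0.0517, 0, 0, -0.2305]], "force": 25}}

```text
refused: rows[0]: [0, -0.6567, -0.3417, 0.0517, 0, 0, -0.2305] is not of type 'object' (schema: type "object"). Nothing was moved.
```

The call was refused and nothing moved: it wants a list of objects with named fields. Same move again in that form.

Call:
{"method": "jog_arm", "body": {"rows": [{"finger_gap":0, "sx":-0.6567, "sy":-0.3417, "sz":0.0517, "wz":-0.2305}, {"finger_gap":0, "sx":-0.6567, "sy":-0.3417, "sz":0.0517, "wz":-0.2305}, {"finger_gap":0, "sx":-0.6567, "sy":-0.3417, "sz":0.0517, "wz":-0.2305}, {"finger_gap":0, "sx":-0.6567, "sy":-0.3417, "sz":0.0517, "wz":-0.2305}, {"finger_gap":0, "sx":-0.6567, "sy":-0.3417, "sz":0.0517, "wz":-0.2305}, {"finger_gap":0, "sx":-0.6567, "sy":-0.3417, "sz":0.0517, "wz":-0.2305}, {"finger_gap":0, "sx":-0.6567, "sy":-0.3417, "sz":0.0517, "wz":-0.2305}, {"finger_gap":0, "sx":-0.6567, "sy":-0.3417, "sz":0.0517, "wz":-0.2305}, {"finger_gap":0, "sx":-0.6567, "sy":-0.3417, "sz":0.0517, "wz":-0.2305}, {"finger_gap":0, "sx":-0.6567, "sy":-0.3417, "sz":0.0517, "wz":-0.2305}, {"finger_gap":0, "sx":-0.6567, "sy":-0.3417, "sz":0.0517, "wz":-0.2305}, {"finger_gap":0, "sx":-0.6567, "sy":-0.3417, "sz":0.0517, "wz":-0.2305}, {"finger_gap":0, "sx":-0.6567, "sy":-0.3417, "sz":0.0517, "wz":-0.2305}, {"finger_gap":0, "sx":-0.6567, "sy":-0.3417, "sz":0.0517, "wz":-0.2305}, {"finger_gap":0, "sx":-0.6567, "sy":-0.3417, "sz":0.0517, "wz":-0.2305}, {"finger_gap":0, "sx":-0.6567, "sy":-0.3417, "sz":0.0517, "wz":-0.2305}], "force": 25}}

```text
t: 1.48
tool_pos: [0.5284, 0.2284, 0.2004]
tool_rot: [0.08, -3.141, -0.0]
contact_force: [0.4, -0.0, -0.4]
opening: -0.0
grip_force: 0.0
```

Run:
```python
from h import *
o=probe_bus.get_obs(); im=get_image("wrist"); cv2.imwrite("pics/w1.png",im[:,:,::-1]); p=camera_params("wrist")
T=np.eye(4); T[:3,:3]=R.from_rotvec(o["tool_rot"]).as_matrix(); T[:3,3]=o["tool_pos"]; T=T@p["tool_from_camera"]; np.save("T1.npy",T)
go((-.05,.07,.2))
m=mask(im,(60,60,20),(90,255,255)); a,b,w=ends(m); print(a,b,w,plane(p,a,.05,T),plane(p,b,.05,T),"cam",T[:3,3])
```

```text
(-0.05, 0.07, 0.2) [0.5286 0.2265 0.2   ] d [-0.0001 -0.0019  0.0004] rot [0.0002 0.0001 0.0023]
[234.8252 140.9286] [243.1198 286.6761] 38.27952194213867 [0.4933 0.1515 0.05  ] [0.6409 0.1574 0.05  ] cam [0.4588 0.2237 0.3442]
```

View pics/w1.png

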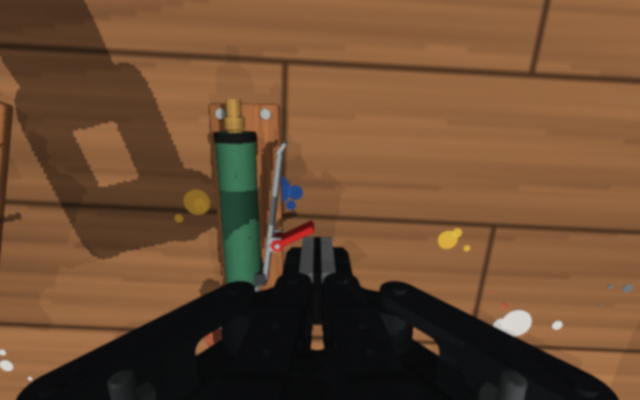

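The wrist view shows the barrel at about (238,210), with the image's down direction being world +x. The paddle's end is at (282,146). The lever runs from its pin at (276,246) to its tip at (313,228). I'll check these points against the given sizes.

Run:
```python
from h import *
p=camera_params("wrist"); T=np.load("T1.npy"); q=camera_params("top")
inv=lambda w: R.from_rotvec([0,0,-YAW]).apply(w-O)*1000
for n,uv,z in (("pin",(276.5,246),.064),("tip",(314,228),.064),("paddle end",(282,145),.061),("black back top",(235,133),.066),("nipple",(234,98),.055)): print(n,inv(plane(p,uv,z,T)))
f=lambda u,v:(190+u/3.7,110+v/3.7)
for n,uv,z in (("pin",f(153,285),.064),("tip",f(89,323),.064),("paddle end",f(141,470),.061),("black back top",f(223,488),.06),("nipple",f(222,540),.052)): print("top",n,inv(plane(q,uv,z)))
```

```text
pin [ 7.1225 32.945  64.    ]
tip [-11.0008  68.1286  64.    ]
paddle end [-86.7369  40.3235  61.    ]
black back top [-97.3044   1.432   66.    ]
nipple [-125.8102   -0.2078   55.    ]
top pin [ 5.6332 32.7182 64.    ]
top tip [-13.5999  65.5181  64.    ]
top paddle end [-89.8743  38.5798  61.    ]
top black back top [-99.9565  -3.0786  60.    ]
top nipple [-125.8449   -1.5107   52.    ]
```

```bash
sed -i 's/^O=.*/O=np.array([.584,.1575,0.]); YAW=np.radians(2.6)/' h.py
```

Run:
```python
from h import *
go((-.052,.07,.04)); go((-.0,.07,.04))
```

```text
(-0.052, 0.07, 0.04) [0.5289 0.2251 0.04  ] d [-0.0002 -0.0033  0.1604] rot [0.0002 0.0001 0.0058]
(-0.0, 0.07, 0.04) [0.5808 0.2274 0.04  ] d [-0.0522 -0.0036  0.1604] rot [0.0002 0.0001 0.0058]
```

In the tool's units: 0.16 m / 0.6 = 0.2667, 0.15 m / 0.6 = 0.25.

Call:
{"method": "jog_arm", "body": {"rows": [{"finger_gap":0, "sy":-0.005, "sz":0.0667}, {"finger_gap":0, "sy":-0.005, "sz":0.1333}, {"finger_gap":0, "sy":-0.005, "sz":0.2}, {"finger_gap":0, "sy":-0.005, "sz":0.25}, {"finger_gap":0, "sy":-0.005, "sz":0.2667}, {"finger_gap":0, "sy":-0.005, "sz":0.2667}, {"finger_gap":0, "sy":-0.005, "sz":0.2667}]}}

```text
t: 2.12
tool_pos: [0.5297, 0.2249, 0.0413]
tool_rot: [-0.079, 3.14, 0.0]
contact_force: [0.9, -0.0, 0.7]
opening: -0.0003
grip_force: 0.0
```

Call:
{"method": "jog_arm", "body": {"rows": [{"finger_gap":0, "sx":-0.0167}, {"finger_gap":0, "sx":-0.0267}, {"finger_gap":0, "sx":-0.0367}, {"finger_gap":0, "sx":-0.0467}, {"finger_gap":0, "sx":-0.0567}, {"finger_gap":0, "sx":-0.065}, {"finger_gap":0, "sx":-0.0733}, {"finger_gap":0, "sx":-0.08}, {"finger_gap":0, "sx":-0.08}]}}

```text
t: 2.87
tool_pos: [0.5781, 0.2264, 0.0403]
tool_rot: [-0.077, 3.14, -0.0]
contact_force: [1.0, 0.2, -0.5]
opening: 0.0001
grip_force: 0.0
```

In the tool's units: -0.007 m / 0.6 = -0.0117, -0.005 m / 0.6 = -0.0083.

Call:
{"method": "jog_arm", "body": {"rows": [{"finger_gap":0, "sx":-0.005}, {"finger_gap":0, "sx":-0.0083}, {"finger_gap":0, "sx":-0.0117}, {"finger_gap":0, "sx":-0.0117}]}}

```text
t: 3.2
tool_pos: [0.5844, 0.2268, 0.0401]
tool_rot: [0.077, -3.141, 0.0]
contact_force: [0.0, -0.4, -1.0]
opening: -0.0
grip_force: 0.1
```

Run:
```python
from h import *
a=get_image("top")[150:250,180:300]; b=get_image("side")[110:210,240:360]
c=cv2.resize(np.vstack([a,b]),None,fx=3,fy=3,interpolation=2); cv2.imwrite("pics/c1.png",c[:,:,::-1])
```

```text
(no output)
```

View pics/c1.png

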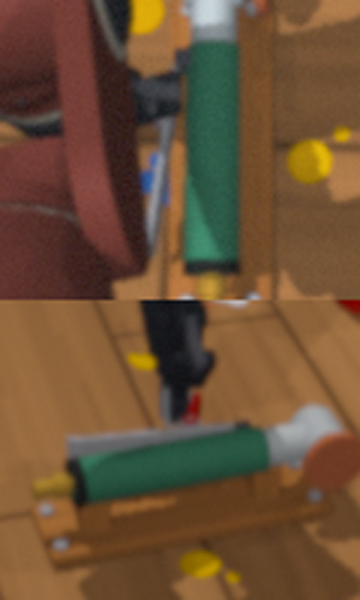

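The side crop shows the red lever at about (192,405), in front of the fingers and moving with them. No stop force shows yet, so I'll push further.

In the tool's units: -0.004 m / 0.6 = -0.0067, -0.002 m / 0.6 = -0.0033.

Call:
{"method": "jog_arm", "body": {"rows": [{"finger_gap":0, "sx":-0.0033}, {"finger_gap":0, "sx":-0.0067}, {"finger_gap":0, "sx":-0.0067}]}}

```text
t: 3.55
tool_pos: [0.5884, 0.2271, 0.0402]
tool_rot: [0.077, -3.14, 0.0]
contact_force: [-0.7, 0.1, -0.7]
opening: -0.0001
grip_force: 0.3
```

Call:
{"method": "jog_arm", "body": {"rows": [{"finger_gap":0, "sx":-0.0033}, {"finger_gap":0, "sx":-0.0067}, {"finger_gap":0, "sx":-0.0067}]}}

```text
t: 3.8
tool_pos: [0.5926, 0.2273, 0.0403]
tool_rot: [-0.077, 3.14, 0.0]
contact_force: [-0.8, 0.4, -0.3]
opening: 0.0003
grip_force: 0.3
```

In the tool's units: -0.004 m / 0.6 = -0.0067, -0.002 m / 0.6 = -0.0033.

Call:
{"method": "jog_arm", "body": {"rows": [{"finger_gap":0, "sx":-0.0033}, {"finger_gap":0, "sx":-0.0067}, {"finger_gap":0, "sx":-0.0067}]}}

```text
t: 4.05
tool_pos: [0.5963, 0.2276, 0.0402]
tool_rot: [0.077, -3.14, -0.0]
contact_force: [-1.5, 0.5, -0.4]
opening: -0.0001
grip_force: 0.7
```

Call:
{"method": "jog_arm", "body": {"rows": [{"finger_gap":0, "sx":-0.0017}, {"finger_gap":0, "sx":-0.0033}, {"finger_gap":0, "sx":-0.0033}]}}

```text
t: 4.3
tool_pos: [0.5971, 0.2279, 0.04]
tool_rot: [0.077, -3.138, -0.001]
contact_force: [-5.0, 2.0, 1.8]
opening: 0.0003
grip_force: 2.4
```

Run:
```python
from h import *
b=get_image("side")[110:190,260:360]
c=cv2.resize(b,None,fx=5,fy=5,interpolation=2); cv2.imwrite("pics/c2.png",c[:,:,::-1])
```

```text
(no output)
```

View pics/c2.png

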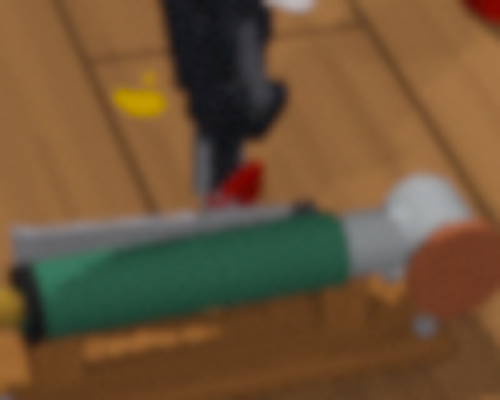

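The force has risen to 5 N and the crop shows the lever tilted forward, so it's at its stop. I'll back off, rise and check.

In the tool's units: -0.16 m / 0.6 = -0.2667, -0.15 m / 0.6 = -0.25.

Call:
{"method": "jog_arm", "body": {"rows": [{"finger_gap":0, "sx":0.0333}, {"finger_gap":0, "sx":0.0667}, {"finger_gap":0, "sx":0.0667, "sz":-0.0667}, {"finger_gap":0, "sx":0.0667, "sz":-0.1333}, {"finger_gap":0, "sx":0.0667, "sz":-0.2}, {"finger_gap":0, "sx":0.0667, "sz":-0.25}, {"finger_gap":0.085, "sx":0.1, "sz":-0.2667}, {"finger_gap":0.085, "sx":0.1, "sz":-0.2667}, {"finger_gap":0.085, "sx":0.1, "sz":-0.2667}]}}

```text
t: 5.1
tool_pos: [0.539, 0.2247, 0.2015]
tool_rot: [-0.078, 3.137, 0.001]
contact_force: [-0.1, -0.0, -0.3]
opening: 0.0356
grip_force: 0.0
```

Run:
```python
from h import *
o=probe_bus.get_obs(); im=get_image("wrist"); p=camera_params("wrist")
T=np.eye(4); T[:3,:3]=R.from_rotvec(o["tool_rot"]).as_matrix(); T[:3,3]=o["tool_pos"]; T=T@p["tool_from_camera"]; np.save("T2.npy",T)
cv2.imwrite("pics/w2.png",im[:,:,::-1]); 
m=mask(im,(60,60,20),(90,255,255)); a,b,w=ends(m); print(a,b,w,plane(p,a,.05,T),plane(p,b,.05,T))
go((-.06,.007,.12)); go((-.06,.007,.026)); go((-.06,.0035,.026))
```

```text
[238.7108 127.5825] [249.8692 274.8735] 38.58639907836914 [0.4924 0.1514 0.05  ] [0.6389 0.1603 0.05  ]
(-0.06, 0.007, 0.12) [0.5237 0.1618 0.12  ] d [ 0.0178 -0.0619  0.0798] rot [-0.0003  0.0006  0.004 ]
(-0.06, 0.007, 0.026) [0.5237 0.1618 0.026 ] d [ 0.0179 -0.0619  0.1738] rot [-0.0003  0.0006  0.004 ]
(-0.06, 0.0035, 0.026) [0.5239 0.1583 0.026 ] d [ 0.0179 -0.0654  0.1738] rot [-0.0003  0.0006  0.004 ]
```

View pics/w2.png

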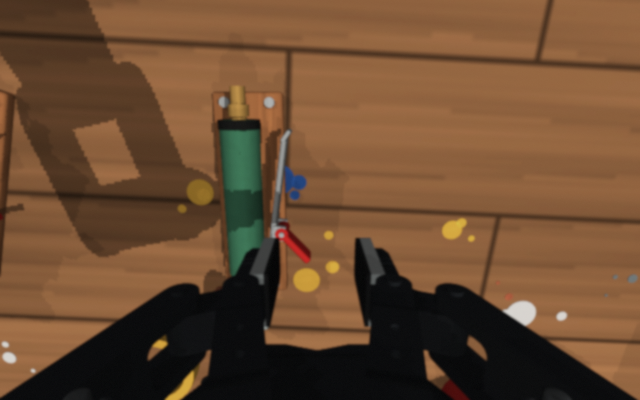

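The lever now points forward, from its pin at (282,234) to its tip at (307,260). The paddle is still out. I'll straddle the barrel and paddle next.

In the tool's units: -0.062 m / 0.6 = -0.1033, 0.018 m / 0.6 = 0.03.

Call:
{"method": "jog_arm", "body": {"rows": [{"finger_gap":0.085, "sx":0.015, "sy":-0.0517}, {"finger_gap":0.085, "sx":0.03, "sy":-0.1033}, {"finger_gap":0.085, "sx":0.03, "sy":-0.1033, "sz":0.05}, {"finger_gap":0.085, "sx":0.03, "sy":-0.1033, "sz":0.1}, {"finger_gap":0.085, "sx":0.03, "sy":-0.1033, "sz":0.1}, {"finger_gap":0.085, "sx":0.03, "sy":-0.1033, "sz":0.1}]}}

```text
t: 5.65
tool_pos: [0.5214, 0.1612, 0.1367]
tool_rot: [0.077, -3.133, 0.002]
contact_force: [-0.0, 1.4, 1.0]
opening: 0.0851
grip_force: 0.0
```

Run:
```python
from h import *
o=probe_bus.get_obs(); im=get_image("wrist"); cv2.imwrite("pics/w3.png",im[:,:,::-1]); print(o["opening"])
go((-.06,.007,.026)); go((-.06,.0035,.026))
```

```text
0.08509021950750256
(-0.06, 0.007, 0.026) [0.5237 0.1618 0.026 ] d [-0.001   0.0001  0.1132] rot [-0.0005 -0.0027  0.0038]
(-0.06, 0.0035, 0.026) [0.5239 0.1583 0.026 ] d [-0.001  -0.0034  0.1132] rot [-0.0005 -0.0027  0.0038]
```

View pics/w3.png

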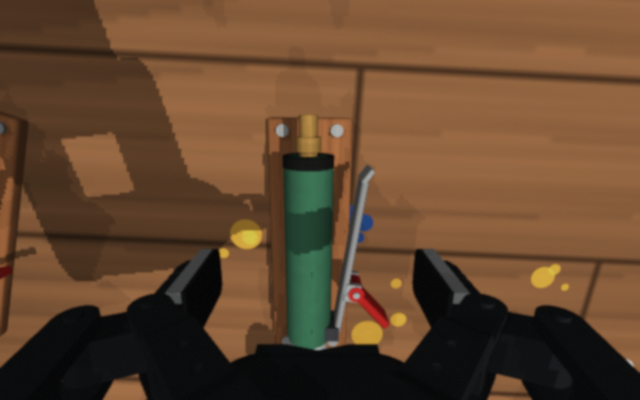

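The barrel's midline is at column 309, and the pads at 220 and 414 are centred on 317. That puts the tool centre about 6 mm towards the paddle, with clearance on both sides. Descending.

In the tool's units: 0.112 m / 0.6 = 0.1867, 0.11 m / 0.6 = 0.1833.

Call:
{"method": "jog_arm", "body": {"rows": [{"finger_gap":0.085, "sx":-0.0017, "sz":0.0583}, {"finger_gap":0.085, "sx":-0.0017, "sz":0.1167}, {"finger_gap":0.085, "sx":-0.0017, "sz":0.1583}, {"finger_gap":0.085, "sx":-0.0017, "sy":-0.0017, "sz":0.1833}, {"finger_gap":0.085, "sx":-0.0017, "sy":-0.005, "sz":0.1867}, {"finger_gap":0.085, "sx":-0.0017, "sy":-0.005, "sz":0.1867}, {"finger_gap":0.085, "sx":-0.0017, "sy":-0.005, "sz":0.1867}]}}

```text
t: 6.28
tool_pos: [0.5265, 0.1593, 0.0306]
tool_rot: [-0.077, 3.137, 0.001]
contact_force: [0.9, 0.3, -0.0]
opening: 0.0849
grip_force: 0.0
```

In the tool's units: 0.003 m / 0.6 = 0.005.

Call:
{"method": "jog_arm", "body": {"rows": [{"finger_gap":0.07, "sz":0.005}, {"finger_gap":0.06, "sz":0.005}, {"finger_gap":0.05, "sz":0.005}, {"finger_gap":0.035, "sz":0.005}, {"finger_gap":0.035, "sz":0.005}, {"finger_gap":0.035, "sz":0.005}, {"finger_gap":0.035, "sz":0.005}, {"finger_gap":0.035, "sz":0.005}, {"finger_gap":0.035, "sz":0.005}], "force": 25}}

```text
t: 7.03
tool_pos: [0.5262, 0.1583, 0.0282]
tool_rot: [-0.078, 3.138, -0.002]
contact_force: [-3.6, -2.9, 9.7]
opening: 0.0422
grip_force: 28.7
```

The opening is 42 mm at 29 N, so the paddle is home. I'll hold it for over a second, then release, rise and check.

Call:
{"method": "jog_arm", "body": {"rows": [{"finger_gap":0.035}, {"finger_gap":0.035}, {"finger_gap":0.035}, {"finger_gap":0.035}, {"finger_gap":0.035}, {"finger_gap":0.035}, {"finger_gap":0.035}, {"finger_gap":0.035}, {"finger_gap":0.035}, {"finger_gap":0.035}, {"finger_gap":0.035}, {"finger_gap":0.035}, {"finger_gap":0.035}, {"finger_gap":0.035}, {"finger_gap":0.035}, {"finger_gap":0.035}]}}

```text
t: 8.37
tool_pos: [0.5262, 0.1583, 0.0282]
tool_rot: [-0.078, 3.138, -0.002]
contact_force: [-2.4, -3.0, 9.4]
opening: 0.0423
grip_force: 28.7
```

Call:
{"method": "jog_arm", "body": {"rows": [{"finger_gap":0.085}, {"finger_gap":0.085}, {"finger_gap":0.085}, {"finger_gap":0.085, "sy":0.005}, {"finger_gap":0.085, "sy":0.005}, {"finger_gap":0.085, "sy":0.005}, {"finger_gap":0.085, "sy":0.005, "sz":-0.05}, {"finger_gap":0.085, "sy":0.005, "sz":-0.1167}, {"finger_gap":0.085, "sy":0.005, "sz":-0.1833}, {"finger_gap":0.085, "sy":0.005, "sz":-0.2}, {"finger_gap":0.085, "sy":0.005, "sz":-0.2}, {"finger_gap":0.085, "sy":0.005, "sz":-0.2}]}}

```text
t: 9.37
tool_pos: [0.5247, 0.1618, 0.1458]
tool_rot: [-0.077, 3.139, -0.0]
contact_force: [0.2, 0.1, -0.1]
opening: 0.085
grip_force: 0.0
```

Run:
```python
from h import *
im=get_image("wrist"); cv2.imwrite("pics/w4.png",im[:,:,::-1])
```

```text
(no output)
```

View pics/w4.png

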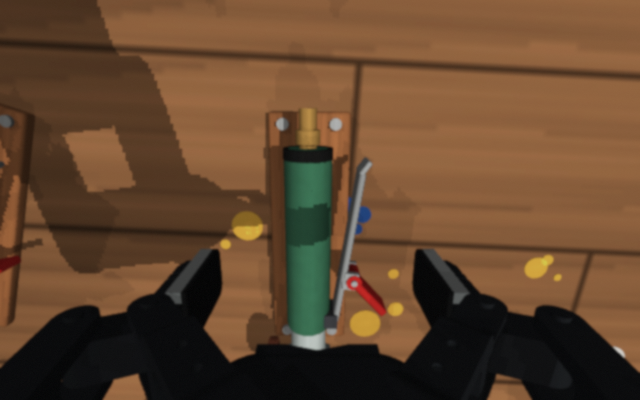

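The paddle is sprung out again, with its end at (367,160). The lever is still forward, with its tip at (384,312), and the gripper is clear. Handing in.

```bash
python3 -c "
from station import ctrl, probe_bus, order, get_image, camera_params
print(order.finish_job())"
```

```text
the job is handed in; nothing more can be done
None
```

The job is handed in, with no verdict printed: the sander's lever was flipped forward to its stop and left there, its paddle was squeezed home (42 mm across) for over a second and has sprung back out, and the arm never went near the blue polisher.

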